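# Set a fridge-shelf prop to its mark, lock its cam lever and keep holding

## Task

Take the shelf prop's sliding leg by its grip head, draw it up until the head's lower rim is level with the pointer on the scale, and, holding it there all the while, swing the cam lever fully shut with the side of the hand. Finish still gripping the leg at the mark, without letting go, with the lever shut; leave the pointer and everything else on the shelf where they are.

Things in the scene. Friction and masses are not known exactly. Their poses are not given: they have to be found in the camera images.
- prop: shelf prop fixed to the shelf: foot plate 165 x 100 x 12 mm (x -52 to +113), upright tube 28 mm across, 38 mm collar with its top 96 mm above the shelf. Origin on the tube's axis at shelf level, z up; x points from the tube to the scale strip (upright, 22 mm wide, top at 152 mm, near face 84 mm from the axis). Yaw varies. The leg slides up out of the tube along its axis
- leg (a joint): how far the sliding leg is drawn up, m: 0 = fully down (stop), 0.055 = fully out. With its head it weighs about 0.3 kg and sinks by its own weight as soon as it is let go, whether the lever is open or shut
- head: grip head on top of the leg: upright rubber cylinder 24 mm across, 40 mm tall, on the tube's axis. Origin at the centre of its LOWER rim, 102 mm above the shelf when the leg is fully down. It moves up and down with the leg and swivels freely about the upright axis, so that a hand gripping it from above can turn about that axis
- mark_tip (a point): tip of the flat level pointer (8 mm wide, 4 mm thick) that sticks out from the clip on the scale strip towards the leg; the point is at mid-thickness, 48 mm from the tube's axis on the prop's +x side. Its height, 120 to 136 mm above the shelf, is the length mark: the head's origin must come to this height. The clip is held by friction (4 N)
- cam (a joint): angle of the cam lever about the tube's upright axis, rad: 0 = wide open, 0.8 = fully shut (hard stop). Grows counter-clockwise seen from above. It starts between 0 and 0.12, stays where it is left, and needs about 0.08 N m
- lever_tip (a point): outer top corner of the lever's upright vane: 5 mm thick, radial to the tube's axis, 19 to 48 mm from it and 96 to 168 mm above the shelf. At joint value 0 it points 1.83 rad counter-clockwise from the prop's +x. If the fingers grip the head standing clockwise of the vane, turning the hand counter-clockwise brings a finger's side against it and swings it shut
- ramekin: bystander: white ceramic ramekin, 80 mm across, 42 mm tall, beside the prop; origin at its underside's centre
- scraper: bystander: flat bench scraper, steel blade 90 x 100 x 3 mm with a 15 mm thick black grip along one edge, lying beside the prop
- tray: bystander: clear crisper tray 280 x 240 x 90 mm, to the left; origin at its underside's centre
- bin: bystander: white plastic bin 200 x 220 x 120 mm with a hinged lid, to the right, fixed
- jar: bystander: glass jar, 72 mm across, 110 mm tall, at the back
- can: bystander: plain metal can, 60 mm across, 110 mm tall, at the back
- butter: bystander: white butter dish 90 x 160 x 50 mm, at the back
Things that resemble listed ones, but are neither listed nor needed, are in the scene too. There is more than one size of the prop; the one meant has the size given above.

How it is judged:
By the outcome, as a careful person would: the job done as asked, in the order asked, and still so for the second after the job is handed in, while the arm keeps its last pose, push and grip.
It also fails if it takes over 40 s, if anything falls off the work surface, if the arm or the gripper's body presses on something with over 40 N, if the wrist force passes 120 N, or if a joint passes its speed limit or range.

## Robot

A 6-joint arm with a two-finger parallel gripper is mounted at the origin on the work surface. World frame = base frame: x ahead of the robot, y to its left, z up, the work surface at z = 0. Lengths are in m, angles in rad, forces in N, time in s.
With the tool pointing down it reaches from about 0.375 to 0.975 m from the base axis. Payload 3.8 kg.
Tool frame: the origin (TCP) lies at the very end of the fingers, on their centre line; the grasp point (between the pads) lies behind it (bot.tcp_to_grasp is the y of the grasp point in the tool frame, in m); y points along the fingers, z is the direction in which the jaws open and shut, and the axes are right-handed (so a half turn about y gives the same grasp; the last joint's range is limited). The gripper opens to 85 mm and grips with 20 to 120 N. Pads are 22 mm wide; open, the fingers measure 114 mm over their backs; the gripper's body (76 mm by 85 mm) begins 54 mm behind the grasp point. The pads swing forward as they close: fully open they stand 13 mm farther back than shut.
Start: joints at [-1.162, 0.264, 1.604, -0, 1.274, -0.037], TCP at [0.291, -0.609, 0.202] pointing down, gripper open.
Joint ranges: [-2.63, 2.63], [-0.94, 2.18], [0.31, 2.57], [-1.31, 4.45], [0, 2.66], [-2.55, 2.55]. Speed limits (rad/s): [2.57, 2.57, 3.14, 3.14, 3.14, 3.14].

## Interface

Orientations are given as a rotation vector (axis times angle).
In Python, from workcell import bot, optics, workorder gives the robot as it stands.
- The arm moves only by the shell command python3 -m handwheel 'ROWS' [FORCE]. ROWS is JSON, a list of rows, each a list of 7 numbers: the shift along the tool's x, y, z in m, then the turn, a rotation vector about the tool's x, y, z in rad, then the opening, from 0 (shut) to 1 (fully open). A call has 1 to 8 rows; each row shifts and turns the commanded pose from where the row before left it, along the tool's axes as they then stand; what a row does not reach is not made up. A row lasts 1/8 s, in which the tool goes at most 62.5 mm and 10.7 degrees, less where a joint would pass 70% of its speed; a pose out of reach is approached as far as the arm can. A call with a gripper value outside its range is refused whole. The fingers move at their own pace and stop on an object; FORCE is the grip in N (left out, the last holds). Time passes only in rows, so rows that do not move let the fingers close. It gives the time, the measured TCP pose, the force and the opening at its end, in the units of the state.
- bot.read_state(): the state, without advancing time (a new reading comes with each control period).
- optics.read_camera(name): name is "side" or "top"; returns a dict with "image" (384x512x3 uint8, red, green, blue), "z_map" (384x512 float32, m along the optical axis (not along the pixel's ray), 0 where there is no reading), "mtx" (3x3 intrinsics, pixels), "dist" ([k1, k2, p1, p2, k3] as OpenCV has them; the pictures are not rectified), "world_from_camera" (4x4, takes a point from camera to world coordinates). Camera axes: x right, y down, z forward; pixel columns grow to the right and rows downward; lengths in m; the calibration is good to about 2 mm. A picture is of the moment at which its call begins.
- workorder.finish_job(): hands the job in, once; it reports no verdict.
The state is a dict: "time": time; "q": joint angles; "joint_vel": joint speeds; "joint_torque": joint torques, N m; "tool_pos": TCP position; "tcp_rot": TCP orientation; "wrist_force": force on the tool from outside, world axes, zero at the start; "torque": the same for the moment, N m; "width": opening from 0.0 (shut) to 1.0 (fully open).
Only numpy, scipy, OpenCV 4.12 (cv2) and the standard library are available. Lean on these libraries where they do the work, as an engineer would, in place of code of your own. Each camera call takes 0.05 s, during which the arm holds its last target.

## Working session

There is one attempt and no reset: what is moved stays moved. The work goes in short steps, Python scripts to look and compute and a shell command to move; the robot and the scene stay as the last step left them, time stands still between calls to the robot, and variables do not carry over. Pictures are saved under pics/ and viewed, and the job is handed in when it is done.

```bash
ls; mkdir -p pics; python3 - <<'E'
from workcell import bot, optics, workorder
import cv2,numpy as np
print(bot.read_state(), bot.tcp_to_grasp)
for n in("side","top"):
    c=optics.read_camera(n); np.savez(f"{n}0.npz",**c)
    cv2.imwrite(f"pics/{n}0.png",cv2.resize(c["image"][:,:,::-1],(800,600)))
    print(n,c["mtx"],c["dist"],c["world_from_camera"])
E
```

```text
pics
{'time': 0.0, 'q': array([-1.16188792e+00,  2.64728038e-01,  1.60538691e+00,  1.49781488e-05,
        1.27372440e+00, -3.68882092e-02]), 'joint_vel': array([ 3.38524619e-04, -2.89824862e-05,  7.27646823e-04, -1.18186079e-03,
       -1.72239200e-03,  1.47893230e-03]), 'joint_torque': array([ 1.48213308e-03, -5.15093994e+01, -3.67321730e+01,  1.15986209e-04,
        1.26617239e-02, -1.61000173e-05]), 'tool_pos': array([ 0.290732  , -0.60828086,  0.20067207]), 'tcp_rot': array([-0.44793619,  1.97667182, -1.97219644]), 'wrist_force': array([-0.50669747,  0.32261438,  1.14908068]), 'torque': array([ 0.00170424, -0.03817185,  0.05190632]), 'width': 1.0008083889212929} -0.0187
side [[367.26041997   0.         255.72830017]
 [  0.         367.26041997 198.58035708]
 [  0.           0.           1.        ]] [-0.10540499  0.          0.          0.          0.        ] [[-0.88728775 -0.26855843  0.37496242  0.05595041]
 [-0.46090814  0.48659478 -0.74215174  0.98448158]
 [ 0.01685635 -0.83132538 -0.55553036  0.84973031]
 [ 0.          0.          0.          1.        ]]
top [[405.18271408   0.         254.4843916 ]
 [  0.         405.18271408 196.93927011]
 [  0.           0.           1.        ]] [-0.02563724  0.          0.          0.          0.        ] [[ 0.01592263 -0.98615379  0.16506719  0.3258143 ]
 [-0.99984867 -0.0168607  -0.00428324  0.01585033]
 [ 0.00700708 -0.16497401 -0.98627302  1.25680186]
 [ 0.          0.          0.          1.        ]]
```

View pics/side0.png

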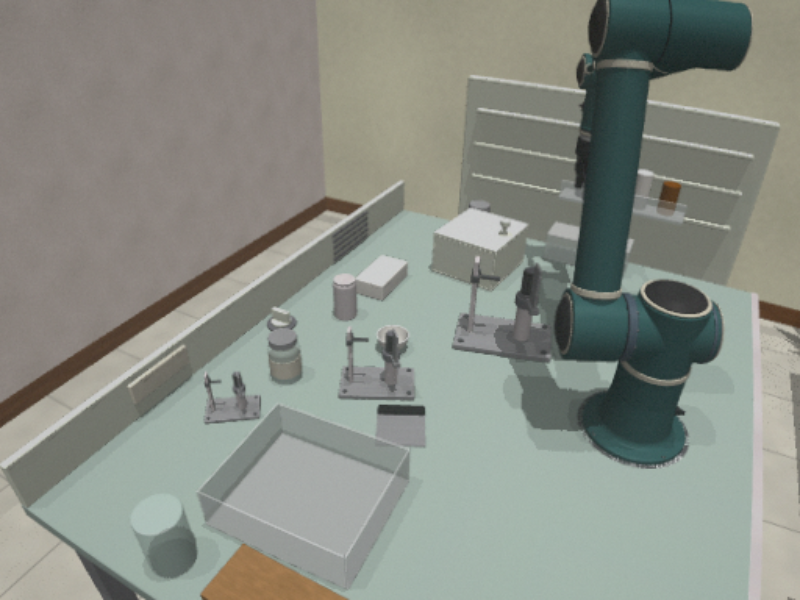

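View pics/top0.png

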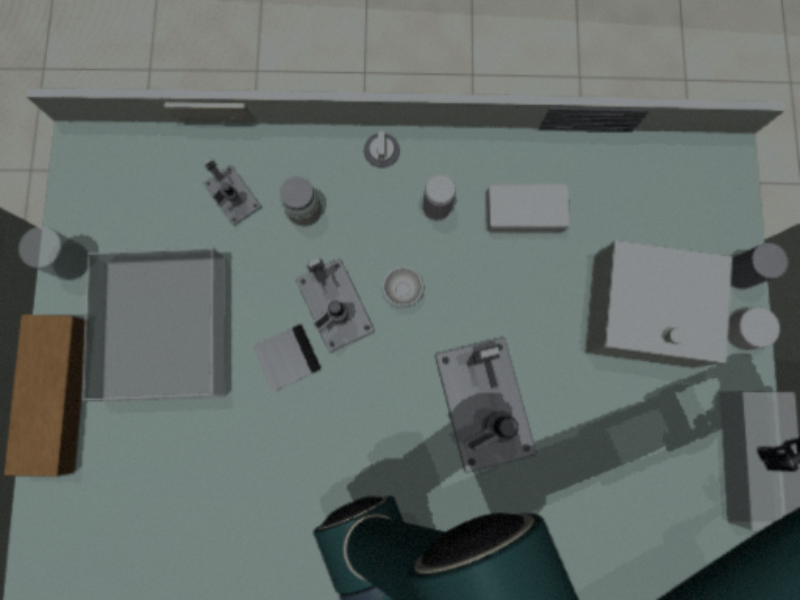

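The top view shows three props. The middle one, at about (335,305), sits beside the ramekin and scraper and has a plate of about 165 mm, so it should be the one meant. I'll measure it next.

```bash
cat > h.py <<'E'
import numpy as np,cv2
def cloud(c):
    z=c["z_map"];v,u=np.mgrid[0:z.shape[0],0:z.shape[1]]
    p=cv2.undistortPoints(np.stack([u.ravel(),v.ravel()],1).astype(np.float64)[:,None],c["mtx"],c["dist"])[:,0]
    P=np.c_[p,np.ones(len(p))]*z.reshape(-1,1)
    T=c["world_from_camera"];W=P@T[:3,:3].T+T[:3,3]
    W[z.ravel()==0]=np.nan
    return W.reshape(*z.shape,3)
def proj(c,X):
    T=np.linalg.inv(c["world_from_camera"])
    r,_=cv2.Rodrigues(T[:3,:3])
    return cv2.projectPoints(np.atleast_2d(X).astype(float),r,T[:3,3],c["mtx"],c["dist"])[0][:,0]
E
python3 - <<'E'
from h import *
for n,(x0,y0,w,h) in {"side":(200,190,90,90),"top":(160,150,100,90)}.items():
    c=dict(np.load(n+"0.npz"));W=cloud(c)
    im=c["image"][y0:y0+h,x0:x0+w,::-1]
    cv2.imwrite(f"pics/{n}crop.png",cv2.resize(im,None,fx=6.5,fy=6.5,interpolation=cv2.INTER_CUBIC))
    # pts
    S=W[y0:y0+h,x0:x0+w].reshape(-1,3)
    for lo,hi in((.005,.02),(.085,.1),(.1,.112),(.112,.136),(.136,.146),(.146,.156),(.156,.18)):
        s=S[(S[:,2]>lo)&(S[:,2]<hi)]
        print(n,lo,hi,len(s),s.mean(0).round(4) if len(s) else '',s.min(0).round(3) if len(s) else'',s.max(0).round(3) if len(s) else '')
E
```

```text
side 0.005 0.02 1074 [0.5301 0.1414 0.011 ] [ 0.397 -0.175  0.005] [0.777 0.232 0.02 ]
side 0.085 0.1 128 [0.4996 0.2545 0.0911] [0.425 0.114 0.085] [0.59  0.363 0.1  ]
side 0.1 0.112 34 [0.5205 0.1526 0.105 ] [0.476 0.129 0.1  ] [0.588 0.177 0.111]
side 0.112 0.136 112 [0.5383 0.1525 0.1246] [0.477 0.128 0.112] [0.594 0.18  0.136]
side 0.136 0.146 42 [0.5252 0.1457 0.1414] [0.478 0.115 0.136] [0.59  0.175 0.145]
side 0.146 0.156 22 [0.5431 0.1583 0.1505] [0.478 0.14  0.146] [0.596 0.173 0.155]
side 0.156 0.18 19 [0.4864 0.1521 0.1637] [0.477 0.141 0.157] [0.498 0.161 0.168]
top 0.005 0.02 2065 [0.5253 0.1434 0.0114] [ 0.4   -0.004  0.005] [0.687 0.311 0.02 ]
top 0.085 0.1 83 [0.5091 0.128  0.0952] [0.474 0.105 0.085] [0.594 0.168 0.1  ]
top 0.1 0.112 27 [0.5055 0.1447 0.1043] [0.476 0.113 0.1  ] [0.594 0.171 0.112]
top 0.112 0.136 95 [0.5522 0.1497 0.1271] [0.48  0.111 0.112] [0.604 0.179 0.136]
top 0.136 0.146 61 [0.52   0.1298 0.1429] [0.484 0.113 0.137] [0.592 0.169 0.146]
top 0.146 0.156 44 [0.5548 0.1518 0.1504] [0.48  0.115 0.146] [0.6   0.173 0.156]
top 0.156 0.18 27 [0.4898 0.1484 0.167 ] [0.48  0.138 0.157] [0.5   0.159 0.172]
```

View pics/sidecrop.png

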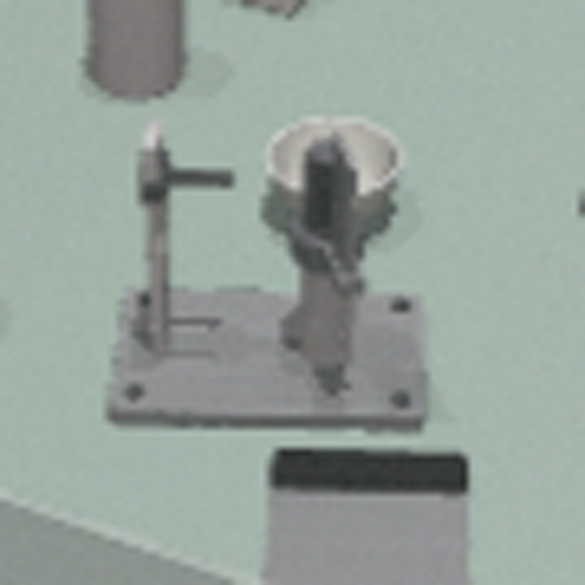

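View pics/topcrop.png

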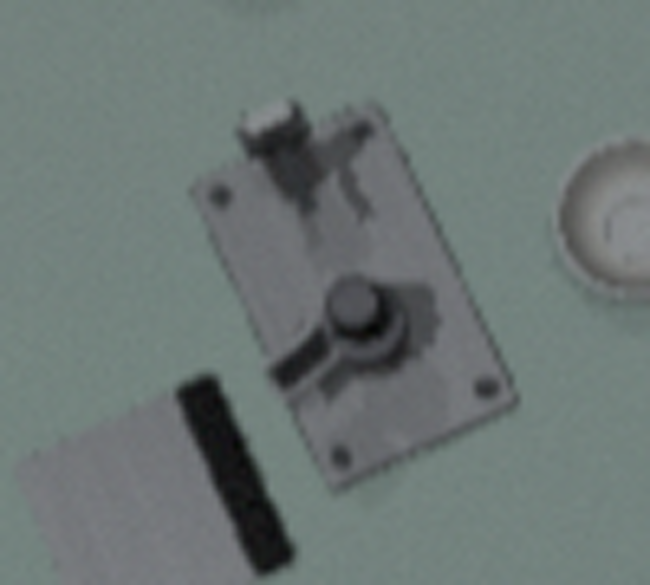

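```bash
python3 - <<'E'
from workcell import bot, optics
from h import *
for n in("side","top"):
    I=[];Z=[]
    for k in range(8):
        c=optics.read_camera(n); I.append(c["image"].astype(float)); Z.append(c["z_map"])
    Z=np.array(Z); print(n,"zstd",np.median(Z.std(0)), "zeros",(Z==0).mean())
    c["image"]=np.mean(I,0).astype(np.float32)
    # median of valid
    Zn=np.where(Z==0,np.nan,Z); c["z_map"]=np.nan_to_num(np.nanmedian(Zn,0)).astype(np.float32); c["zstd"]=Z.std(0)
    np.savez(n+"A.npz",**c)
print(bot.read_state()["time"],bot.read_state()["tool_pos"])
c=dict(np.load("topA.npz"));W=cloud(c)
S=W[150:240,160:260];np.set_printoptions(linewidth=250)
print("table z", np.median(W[250:270,200:230,2]))
# height map mm near prop
print("head/vane rows 187-212, cols 198-226");print((W[187:214,198:226,2]*1000).round().astype(int))
print("pointer rows 160-190 cols 194-215");print((W[162:188,194:216,2]*1000).round().astype(int))
E
```

```text
side zstd 0.003265128 zeros 0.00399017333984375
top zstd 0.0023643004 zeros 0.004009246826171875
0.9 [ 0.29105511 -0.60902473  0.20201166]
table z 0.00010477893040949926
head/vane rows 187-212, cols 198-226
[[ 12  14  13  11  13  11  10  12  11  13  13  12  13  12  14  12  10  13  11  14  15  13  13  12  15  14  12  12]
 [ 13  11  13  11  12  11  11  12  12  13  11  14  12  11  13  11  11  12  11  13  16  13  11  11  12  12  12  12]
 [ 11  14  14  12  11  12  11  13  12  13  11  13  12  14  13  12  12  10  14  12  12  13  12  11  12  10  13  12]
 [ 14  12  13  12  13  13  12  10  13  10  12  14  13  12  14  13  12  14  13  13  13  13  10  14  12  13  11  13]
 [ 11  13  13  12  11  12  12  14  13  13  12  13  13  13  13  12  14  14  14  12  11  11  12  12  12  11  13  12]
 [ 12  12  11  15  11  11  13  11  12  14  11  14  13  12  14 143 142 142  12  13  11  11  13  12  12  13  12  14]
 [ 10  12  13  14  15  13  12  11  11  12  12  15  13 142 145 145 144 145 145 141  96  11  12  13  12  11  12  13]
 [ 13  11  12  13  13  11  12  13  11  13  11  12  11 144 145 143 144 145 144 143 137  9
[... 3913 characters left out ...]
3  13  13  14  14  12 129 128 127  13  13  13  12  11  12  11]
 [ 12  12  11  12  12  11  12  14  11  13  14  12 128 128 126  12  14  13  13  13  12  12]
 [ 11  12  15  12  12  12  11  13  13  14  13  13  12 124  12  13  13  12  13  13  12  12]
 [ 13  12  13  13  11  12  12  13  12  12  11  11  13  12  12  14  14  14  11  13  12  11]
 [ 14  11  13  11  14  14  14  12  13  13  12  12  13  11  12  12  14  13  12  14  12  12]
 [ 14  13  12  14  11  12  13  12  13  11  13  12  13  14  13  12  11  13  12  13  13  13]
 [ 12  12  12  13  12  11  11  13  12  14  12  13  10  12  13  12  12  12  13  12  13  11]
 [ 13  12  12  14  12  14  13  11  13  11  10  12  11  13  13  12  13  12  14  12  10  13]]
```

```bash
python3 - <<'E'
from h import *
from scipy.optimize import least_squares
c=dict(np.load("topA.npz"));W=cloud(c);S=W[150:240,160:260].reshape(-1,3)
def st(m,n): s=S[m];print(n,len(s),s.mean(0).round(4),"sem z",(s[:,2].std()/len(s)**.5*1e3).round(2));return s
near=np.hypot(S[:,0]-.504,S[:,1]-.118)<.03
h=st((S[:,2]>.1415)&(S[:,2]<.147)&(np.hypot(S[:,0]-.51,S[:,1]-.116)<.014),"headtop")
print((h[:,:2].min(0)+h[:,:2].max(0))/2)
strip=st((S[:,2]>.1505)&(S[:,2]<.156)&(S[:,0]>.57),"striptop")
vane=st((S[:,2]>.165),"vanetop")
ptr=st((S[:,2]>.125)&(S[:,2]<.1295)&(S[:,0]>.53)&(S[:,0]<.575),"ptr")
print(ptr.round(4).tolist()[-6:])
pl=st((S[:,2]>.009)&(S[:,2]<.0155)&(S[:,0]<.62)&(S[:,1]<.2)&(S[:,1]>.07),"plate")
r=cv2.minAreaRect((pl[:,:2]*1000).astype(np.float32));print(r)
for s in(ptr,vane,pl):
    d=s[:,:2]-s[:,:2].mean(0);u=np.linalg.svd(d,full_matrices=False)[2][0];print(np.degrees(np.arctan2(u[1],u[0])))
c=dict(np.load("sideA.npz"));W=cloud(c);np.set_printoptions(linewidth=250)
print((W[208:236,240:262,2]*1000).round().astype(int))
S=W[190:280,200:290].reshape(-1,3)
v=st((S[:,2]>.09)&(S[:,2]<.18)&(S[:,0]<.53)&(S[:,0]>.47)&(S[:,1]<.18)&(S[:,1]>.08),"side")
E
```

```text
headtop 37 [0.5124 0.1213 0.1442] sem z 0.15
[0.51270813 0.12105302]
striptop 24 [0.5923 0.1632 0.1522] sem z 0.14
vanetop 21 [0.4902 0.1488 0.1676] sem z 0.2
ptr 18 [0.5657 0.1498 0.1273] sem z 0.16
[[0.5611, 0.1495, 0.1287], [0.5613, 0.1467, 0.1279], [0.5615, 0.144, 0.1268], [0.5584, 0.1495, 0.1276], [0.5584, 0.1466, 0.1279], [0.5588, 0.144, 0.1262]]
plate 1363 [0.5291 0.1377 0.0124] sem z 0.03
((513.2294921875, 135.62033081054688), (210.36135864257812, 129.9759979248047), 1.8194247484207153)
-149.46589090640052
132.87529768717627
-175.84353287415584
[[ -2  -1   0   0   0  -1   0  41  41  41  41  40  40  41  41  43   0  -1   0   0  -2  -1]
 [ -1   0  -2  -2  42  41  39  37  37  37  36  35  37  37  39  39  42  41  -1  -1   0  -1]
 [  0  -1   0  41  39  37  36  35  34  33  32  33  34  33  34  34  37  39  42  42   0  -2]
 [  0   1  41  38  36  33  33  31  30 143 143 167 167  29  30  32  32  34  36  39  40  -2]
 [  0  41  38  35  31  30  28 144 143 143 143 163 167 167  27  27  29  32  34  37  41  -2]
 [ -2  40  36  32  28  27  25 143 143 143 144 159 166 167  23  25  25  27  31  34  38 
[... 1350 characters left out ...]
-1  -2   0   0  -1]
 [ -1  -1  -2   0  -1  83  86  88  89  89  99  99 105 112 111  79  -1   0  -1  -1  -1  -2]
 [  0  -1  -1  -2  -1  78  82  84  85  85  95 100 100 108 107  -1   0  -1  -2  -1  -1  -1]
 [  0  -2  -2  -1   0  -2  71  79  80  80  92  99  99 105 104  98   0  -1  -2  -1  -1  -1]
 [ -1  -1  -1  -1  -2  -2  67  71  71  74  73  97  99  99  99  99  -1  -1   0  -1  -1  -1]
 [ -1  -2  -1  -1   0  -1  62  66  68  69  68  93  99  99  99  98  -1   0  -1  -1   1  -2]
 [ -1  -2  -2  -2   0   0  58  61  64  65  65  64  95  93  93  93  -1  -1  -1   0  -1  -1]
 [ 12  12  13  12  10  11  54  57  59  60  61  61  91  89  89  11  12  11  10  10  11  10]]
side 189 [0.4987 0.1433 0.1222] sem z 1.66
```

```bash
cat >> h.py <<'E'
from scipy.spatial.transform import Rotation as R
def plan(target_xyz,psi_deg,s=None):
    """shift in current tool axes and turn about tool y to reach jaw angle psi (tool pointing down)"""
    from workcell import bot
    s=s or bot.read_state();M=R.from_rotvec(s["tcp_rot"]).as_matrix()
    z=M[:,2];cur=np.degrees(np.arctan2(z[1],z[0]))
    d=M.T@(np.array(target_xyz)-s["tool_pos"])
    a=np.radians(psi_deg);Y=np.array([0,0,-1.]);Z=np.array([np.cos(a),np.sin(a),0]);D=np.c_[np.cross(Y,Z),Y,Z]
    rv=R.from_matrix(M.T@D).as_rotvec()
    print("t",s["time"],"pos",s["tool_pos"].round(4),"y",M[:,1].round(4),"jaw",cur.round(2),"q",s["q"].round(3),"w",round(s["width"],3),"F",s["wrist_force"].round(1),"T",s["torque"].round(2))
    print("shift",d.round(4),"turn",rv.round(4))
E
python3 - <<'E'
from h import *
from workcell import optics
plan([.5127,.1211,.33],79)
Z=[]
for k in range(24): c=optics.read_camera("top");Z.append(c["z_map"])
Z=np.array(Z);c["z_map"]=np.nan_to_num(np.nanmean(np.where(Z==0,np.nan,Z),0)).astype(np.float32);np.savez("topB.npz",**c)
W=cloud(c);np.set_printoptions(linewidth=250)
print((W[170:183,202:209,2]*1e3).round(1));print((W[165:170,197:205,2]*1e3).round(1));print((W[191:201,209:220,2]*1e3).round(1))
m=(W[:,:,2]>.008)&(W[:,:,2]<.0165);m=m.astype(np.uint8);n,l,st,ce=cv2.connectedComponentsWithStats(m)
k=l[205,190+30];
k=l[190,206];P=W[l==k];print(len(P),P[:,2].mean())
r=cv2.minAreaRect((P[:,:2]*1e3).astype(np.float32));print(r)
# robust: refit rectangle by moments
b=cv2.boxPoints(r);print(b)
E
```

```text
t 0.9 pos [ 0.2911 -0.609   0.202 ] y [ 0. -0. -1.] jaw -64.46 q [-1.162  0.264  1.604 -0.     1.274 -0.037] w 0.998 F [ 0.4 -0.2 -1. ] T [ 0.04 -0.02  0.02]
shift [-0.5148 -0.128  -0.5632] turn [ 0.     -2.5038  0.    ]
[[132.2 131.5 130.7 130.  125.4  12.4  13.1]
 [130.8 128.4 123.9 108.  103.5  12.1  11.6]
 [127.3 127.  127.1  99.7  92.1  86.6  12.3]
 [127.  127.4 126.5  87.2  81.3  76.1  12.1]
 [ 91.1 127.7 127.6 127.2  69.7  64.7  58.8]
 [ 79.7 127.6 127.6 127.4  59.2  54.   48.2]
 [ 69.2  63.  127.3 127.9 126.9  41.8  37.8]
 [ 57.8  51.6 127.6 127.6 127.2  30.5  25.8]
 [ 11.9  40.9  35.6 127.3 127.1 127.9  12.5]
 [ 12.2  28.6  23.2 126.9 128.6 127.4  12.6]
 [ 12.6  13.5  13.4  11.3 127.1 126.5 126.9]
 [ 12.5  12.4  12.1  13.2 127.3 128.3 127.6]
 [ 13.1  13.2  12.3  13.1  12.9 123.8  12.2]]
[[ 1.000e-01  3.000e-01  4.000e-01 -5.000e-01 -3.000e-01  1.519e+02  1.520e+02 -0.000e+00]
 [-1.000e-01 -6.000e-01  1.000e-01  1.521e+02  1.519e+02  1.524e+02  1.515e+02  1.527e+02]
 [-0.000e+00  1.523e+02  1.517e+02  1.528e+02  1.526e+02  1.516e+02  1.523e+02  1.521e+02]
 [ 1.518e+02  1.529e
[... 381 characters left out ...]
.1 143.4 143.9 143.9 145.  143.8 143.5 144.5 137.5  96. ]
 [ 12.  141.8 144.6 143.7 143.6 144.5 144.8 144.4 143.8 142.2  96.6]
 [ 11.8 142.3 144.6 144.3 144.2 144.6 144.  144.3 144.2 141.4 108.2]
 [ 12.4  96.3 143.9 143.6 144.4 144.4 143.7 144.5 144.3 140.3 127.6]
 [ 12.1  96.9 142.9 143.9 144.1 144.1 144.  144.  142.1 133.8 113.3]
 [ 11.9  97.3 118.7 142.6 143.9 143.5 142.9 142.5 135.7 129.  105.8]
 [ 12.9  96.   95.7 130.4 136.4 139.8 136.5 137.8 125.1 113.6  95.8]]
1363 0.012272898629644391
((541.0452270507812, 137.51666259765625), (165.17324829101562, 100.00048828125), 26.497024536132812)
[[444.82602  145.41862 ]
 [489.44138   55.922436]
 [637.2644   129.6147  ]
 [592.64905  219.11089 ]]
```

```bash
python3 - <<'E'
from h import *
t=np.linspace(0,2*np.pi,60);K=10
out=[]
for n,(x0,y0,w,h) in {"top":(192,155,40,60),"side":(210,200,50,60)}.items():
    c=dict(np.load(n+"A.npz"))
    im=cv2.resize(c["image"][y0:y0+h,x0:x0+w,::-1].clip(0,255).astype(np.uint8),None,fx=K,fy=K,interpolation=cv2.INTER_CUBIC)
    for (ax,ay),col in(((.5127,.1211),(0,0,255)),((.5137,.1239),(0,255,0))):
        def dr(P,cl): 
            p=((proj(c,P)-[x0,y0]+.5)*K).round().astype(np.int32);cv2.polylines(im,[p],True,col,1)
        for z,r in((.142,.012),(.096,.019)): dr(np.c_[ax+r*np.cos(t),ay+r*np.sin(t),0*t+z],1)
        a=np.radians(26.5);u=np.array([np.cos(a),np.sin(a)]);v=np.array([-u[1],u[0]])
        q=lambda x,y,z:np.r_[np.array([ax,ay])+x*u+y*v,z]
        dr([q(.048,.004,.127),q(.048,-.004,.127),q(.084,-.004,.127),q(.084,.004,.127)],1)
        dr([q(.084,.011,.152),q(.084,-.011,.152)],1)
    out.append(im)
H=max(o.shape[0] for o in out);cv2.imwrite("pics/ov.png",np.hstack(out)[:600,:800] if 0 else cv2.resize(np.hstack(out),(800,533)))
E
```

```text
(no output)
```

View pics/ov.png

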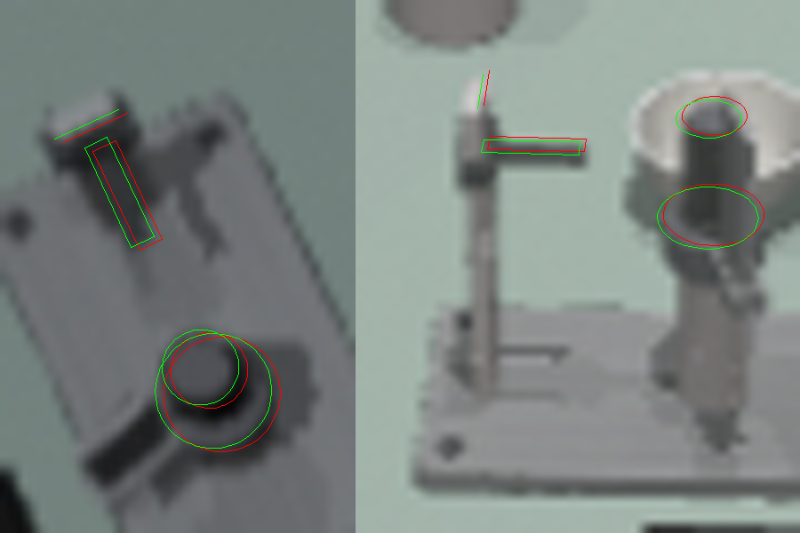

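```bash
python3 -m handwheel '[[0,-0.043,0,0,0,0,0.5],[0,-0.043,0,0,0,0,0.5],[0,-0.042,0,0,0,0,0.5],[-0.032,0,-0.035,0,0,0,0.5],[-0.032,0,-0.035,0,0,0,0.5],[-0.032,0,-0.035,0,0,0,0.5],[-0.032,0,-0.035,0,0,0,0.5],[-0.032,0,-0.035,0,0,0,0.5]]'
python3 -m handwheel '[[-0.032,0,-0.035,0,0,0,0.5],[-0.032,0,-0.035,0,0,0,0.5],[-0.032,0,-0.035,0,0,0,0.5],[-0.032,0,-0.035,0,0,0,0.5],[-0.032,0,-0.035,0,0,0,0.5],[-0.032,0,-0.035,0,0,0,0.5],[-0.032,0,-0.035,0,0,0,0.5],[-0.032,0,-0.035,0,0,0,0.5]]'
python3 -c "
from h import *
plan([.513,.1225,.25],-108)"
```

```text
time: 3.1
tool_pos: [0.3602, -0.3807, 0.3302]
tcp_rot: [-0.447, 1.974, -1.975]
wrist_force: [0.3, -0.1, 0.8]
width: 0.5
time: 4.1
tool_pos: [0.4704, -0.0176, 0.3303]
tcp_rot: [-0.446, 1.974, -1.974]
wrist_force: [0.7, -0.7, 0.2]
width: 0.502
t 4.1 pos [ 0.4704 -0.0176  0.3303] y [ 1.e-03 -2.e-04 -1.e+00] jaw -64.46 q [-0.09  -0.186  1.838 -0.     1.488  1.035] w 0.502 F [ 0.7 -0.7  0.2] T [ 0.   -0.02 -0.02]
shift [-0.0987  0.0803 -0.1081] turn [-3.000e-04  7.599e-01 -1.000e-03]
```

```bash
python3 -m handwheel '[[-0.033,0,-0.036,0,0,0,0.5],[-0.033,0,-0.036,0,0,0,0.5],[-0.033,0,-0.036,0,0,0,0.5],[0,0,0,0,0.152,0,0.5],[0,0,0,0,0.152,0,0.5],[0,0,0,0,0.152,0,0.5],[0,0,0,0,0.152,0,0.5],[0,0,0,0,0.152,0,0.5]]'
python3 -m handwheel '[[0,0.04,0,0,0,0,0.5],[0,0.04,0,0,0,0,0.5],[0,0,0,0,0,0,0.5]]'
python3 - <<'E'
from h import *
from workcell import optics
plan([.513,.1225,.18],-108)
o=[]
for n,(x0,y0,w,h) in {"side":(200,150,90,90),"top":(170,140,90,90)}.items():
    c=optics.read_camera(n);np.savez(n+"C.npz",**c)
    o.append(cv2.resize(c["image"][y0:y0+h,x0:x0+w,::-1],(400,400),interpolation=cv2.INTER_CUBIC))
cv2.imwrite("pics/c.png",np.hstack(o))
E
```

```text
time: 5.1
tool_pos: [0.5129, 0.1211, 0.3301]
tcp_rot: [-0.33, -2.049, 2.049]
wrist_force: [-0.4, 0.1, -0.5]
width: 0.503
time: 5.48
tool_pos: [0.5101, 0.1205, 0.2463]
tcp_rot: [-0.317, -2.046, 2.051]
wrist_force: [-0.3, -0.2, -0.0]
width: 0.494
t 5.475 pos [0.5101 0.1205 0.2463] y [-0.0075 -0.0014 -1.    ] jaw -108.0 q [ 0.184 -0.043  1.862  0.     1.331  2.069] w 0.494 F [-0.3 -0.2 -0. ] T [ 0.01  0.01 -0.02]
shift [-0.0025  0.0663 -0.003 ] turn [-0.0036 -0.      0.0067]
```

View pics/c.png

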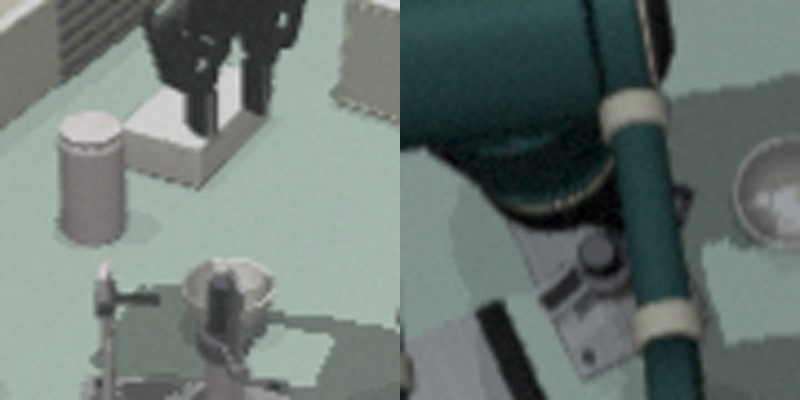

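```bash
python3 -m handwheel '[[0,0.03,0,0,0,0,0.5],[0,0.03,0,0,0,0,0.5],[0,0,0,0,0,0,0.5],[0,0,0,0,0,0,0.5],[0,0,0,0,0,0,0.5]]'
python3 - <<'E'
from h import *
from workcell import optics,bot
plan([.513,.1225,.12],-108)
s=bot.read_state();M=R.from_rotvec(s["tcp_rot"]).as_matrix();p=s["tool_pos"]
c=optics.read_camera("side")
x0,y0,w,h=215,165,70,70;K=8
im=cv2.resize(c["image"][y0:y0+h,x0:x0+w,::-1],None,fx=K,fy=K,interpolation=cv2.INTER_CUBIC)
for P,col in(([p+M@[0,0,0]],(0,0,255)),([p+M@[a,0,b] for a,b in((.011,.021),(-.011,.021),(-.011,-.021),(.011,-.021))],(0,255,255)),([[.513,.1225,.142]],(0,255,0))):
    q=((proj(c,np.array(P))-[x0,y0]+.5)*K).astype(np.int32);cv2.polylines(im,[q],True,col,1)
    for k in q: cv2.circle(im,tuple(map(int,k)),2,col,-1)
cv2.imwrite("pics/d.png",im)
E
```

```text
time: 6.2
tool_pos: [0.5146, 0.1213, 0.1925]
tcp_rot: [-0.329, -2.055, 2.052]
wrist_force: [-0.2, 0.0, 0.2]
width: 0.497
t 6.2 pos [0.5146 0.1213 0.1925] y [ 4.e-03  8.e-04 -1.e+00] jaw -108.0 q [ 0.184 -0.01   1.929  0.     1.219  2.069] w 0.497 F [-0.2  0.   0.2] T [ 0.02 -0.03  0.01]
shift [ 0.0022  0.0725 -0.0005] turn [ 0.002  -0.0001 -0.0036]
```

View pics/d.png

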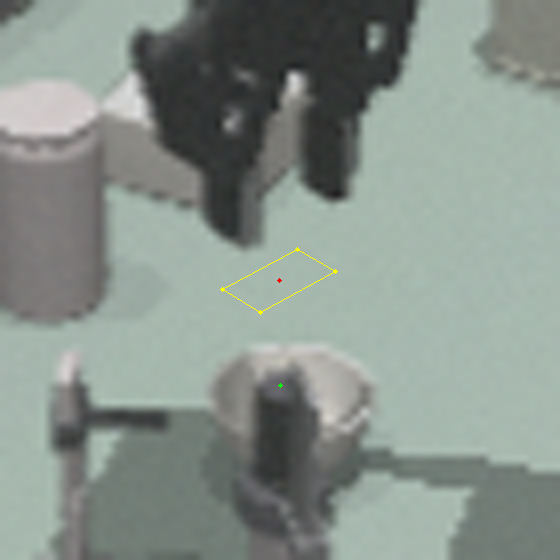

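```bash
python3 - <<'E'
from h import *
from workcell import optics,bot
plan([.513,.1225,.12],-108)
c=optics.read_camera("side");W=cloud(c)
np.set_printoptions(linewidth=220)
S=W[180:200,232:265].reshape(-1,3)
m=(S[:,2]>.15)&(np.hypot(S[:,0]-.513,S[:,1]-.12)<.07);S=S[m]
print(len(S),S.min(0).round(3))
for lo in np.arange(.17,.27,.01):
    s=S[(S[:,2]>lo)&(S[:,2]<lo+.01)]
    if len(s): print(lo.round(2),len(s),s.mean(0).round(3),s.min(0).round(3),s.max(0).round(3))
plan([.513,.1225,.12],-108)
E
```

```text
t 6.25 pos [0.5143 0.1213 0.1921] y [ 3.4e-03  6.0e-04 -1.0e+00] jaw -108.0 q [ 0.184 -0.01   1.929 -0.     1.219  2.069] w 0.5 F [-0.7  0.2  0. ] T [ 0.02  0.01 -0.04]
shift [ 0.0019  0.0721 -0.0007] turn [ 0.0017 -0.0001 -0.0031]
206 [0.495 0.088 0.223]
0.22 19 [0.51  0.115 0.227] [0.496 0.096 0.223] [0.53  0.152 0.23 ]
0.23 35 [0.512 0.129 0.236] [0.495 0.088 0.23 ] [0.533 0.159 0.239]
0.24 42 [0.512 0.127 0.245] [0.496 0.088 0.24 ] [0.533 0.158 0.25 ]
0.25 34 [0.511 0.127 0.255] [0.496 0.092 0.25 ] [0.528 0.157 0.259]
0.26 12 [0.513 0.152 0.266] [0.496 0.101 0.26 ] [0.519 0.17  0.27 ]
t 6.3 pos [0.514  0.1212 0.1917] y [ 2.7e-03  5.0e-04 -1.0e+00] jaw -108.0 q [ 0.184 -0.01   1.93   0.     1.219  2.069] w 0.503 F [-0.6  0.4 -0.3] T [0.01 0.04 0.01]
shift [ 0.0015  0.0717 -0.0008] turn [ 0.0013 -0.0001 -0.0024]
```

```bash
python3 -m handwheel '[[0,0,0,0,0,0,0.28],[0,0,0,0,0,0,0.28],[0,0,0,0,0,0,0.28],[0,0,0,0,0,0,0.28],[0,0,0,0,0,0,0.28],[0,0,0,0,0,0,0.28]]'
python3 - <<'E'
from h import *
from workcell import optics,bot
plan([.513,.1225,.12],-108)
s=bot.read_state();M=R.from_rotvec(s["tcp_rot"]).as_matrix();p=s["tool_pos"]
I=[];Z=[]
for k in range(6):
    c=optics.read_camera("side");I.append(c["image"].astype(float));Z.append(c["z_map"])
c["image"]=np.mean(I,0);c["z_map"]=np.median(Z,0).astype(np.float32);W=cloud(c)
x0,y0,w,h=215,165,70,70;K=8
im=cv2.resize(c["image"][y0:y0+h,x0:x0+w,::-1].astype(np.uint8),None,fx=K,fy=K,interpolation=cv2.INTER_CUBIC)
for dz,col in((0,(0,0,255)),(-.0187,(0,255,255))):
  for sg in(1,-1):
    P=[p+M@[a,dz,sg*b] for a,b in((.011,.012),(-.011,.012),(-.011,.0265),(.011,.0265))]
    q=((proj(c,np.array(P))-[x0,y0]+.5)*K).astype(np.int32);cv2.polylines(im,[q],True,col,1)
cv2.imwrite("pics/e.png",im)
np.set_printoptions(linewidth=250)
print((W[184:204,236:264,2]*1e3).round().astype(int))
E
```

```text
time: 7.05
tool_pos: [0.5129, 0.121, 0.1899]
tcp_rot: [-0.325, -2.052, 2.052]
wrist_force: [1.1, 0.7, -0.6]
width: 0.273
t 7.05 pos [0.5129 0.121  0.1899] y [-1.e-04  0.e+00 -1.e+00] jaw -108.0 q [ 0.184 -0.009  1.932  0.     1.218  2.069] w 0.273 F [ 1.1  0.7 -0.6] T [-0.01  0.06  0.04]
shift [ 0.0004  0.0699 -0.0014] turn [-0.     -0.      0.0001]
[[ 30  31  33 267 270 276 275 274 272 270 266 267 266 264  14 243 245 247 248 251 250 244   0  -2  -1  -1  -2  -2]
 [ 26  27  28  29  31 269 271 270 270 267 262 263 264 260   9 238 240 242 245 247 247 240   2  -1   1  -1  -1   0]
 [ 20  22  23  26  27  28 266 266 265 258 257 260 259 255  -2 236 238 239 241 243 242 235   0  -1   0  -1   0   1]
 [ 15  18  17  20  21  22  24 249 249 253 253 251 252 252   0 231 233 236 238 240 239 232  -2  -1  -1  -1  -1  -2]
 [ 11  12  13  14  16  18  18 245 247 248 248 248 249 248  -1 227 230 232 233 236 235 229  -1  -2  -1  -2  -1  -2]
 [  5   7   9  10  11  12  13 242 245 246 246 244 244 245  -1 224 226 227 229 232 232  -1   0  -1  -1  -2   1   1]
 [ -1  -1   1   2   7   8   9 239 240 242 242 240 242 240 
[... 852 characters left out ...]
  -1   0]
 [ -1  -1  -3  -1  -1  -2  -1   0  -2  -1  -2   0  -1   0  -2   0  -1   0   0  -1   0   1  -1  -3   0   0  -1   1]
 [ -1  -1  -2  -2   0   0   0  -1   1  -2  -1  -1   0  -1   0  -2  -2  -2  -1   0  -1  -1   0  -2   0  -1   0  -1]
 [  0   1  -2  -1  -1  -1  -1   0  -1   1   0  -2  -1  -1  -1  -2  -2  -1  -1   0  -1  -1  -1  -1   0  -1  -1  -2]
 [ -1  -2   0  -1  -1  -1  -2  -2   0  -1  -1  -2   0  -1  -2  -2  -1  -2  -1  -1  -1  -1  -1  -1  -2   0  -1  -2]
 [  0   0  -1  -1   0  -1   1  -1   1   0  -1  -1  -1   0   0  -2   1  -2  -2  -1  -1   0  -1  -1  -1  -1   0  -1]
 [ -1  -1   0  -1  -2   0  -1  -2  -1  -3  -1  -1  -1  -2  -2  -2   0   0   0   1   0  -1   0  -2  -1  -1   1  -1]]
```

View pics/e.png

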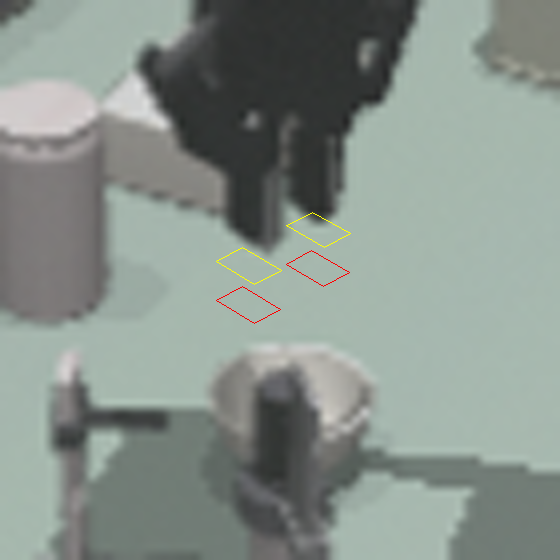

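```bash
python3 - <<'E'
from h import *
from workcell import optics,bot
s=bot.read_state();p=s["tool_pos"];M=R.from_rotvec(s["tcp_rot"]).as_matrix()
c=optics.read_camera("side");W=cloud(c)
S=W[60:205,200:300].reshape(-1,3);S=S[(np.hypot(S[:,0]-p[0],S[:,1]-p[1])<.12)&(S[:,2]>.17)]
L=(S-p)@M
for lo in np.arange(-.30,-.02,.01):
    s=L[(L[:,1]>lo)&(L[:,1]<=lo+.01)]
    if len(s): print("behind",(-lo*1e3).round(),len(s),"x",(s[:,0].min()*1e3).round(),(s[:,0].max()*1e3).round(),"z",(s[:,2].min()*1e3).round(),(s[:,2].max()*1e3).round())
x0,y0,w,h=195,60,110,150
cv2.imwrite("pics/f.png",cv2.resize(c["image"][y0:y0+h,x0:x0+w,::-1],None,fx=4,fy=4,interpolation=cv2.INTER_CUBIC))
E
```

```text
behind 300.0 92 x -19.0 38.0 z -42.0 14.0
behind 290.0 95 x -12.0 38.0 z -49.0 16.0
behind 280.0 87 x -12.0 37.0 z -48.0 19.0
behind 270.0 81 x -20.0 37.0 z -36.0 21.0
behind 260.0 88 x -22.0 37.0 z -37.0 20.0
behind 250.0 88 x -24.0 38.0 z -38.0 21.0
behind 240.0 90 x -23.0 39.0 z -40.0 19.0
behind 230.0 88 x -20.0 39.0 z -39.0 23.0
behind 220.0 41 x -17.0 37.0 z -38.0 18.0
behind 210.0 117 x -31.0 38.0 z -37.0 34.0
behind 200.0 89 x -19.0 39.0 z -39.0 21.0
behind 190.0 77 x -18.0 38.0 z -39.0 25.0
behind 180.0 77 x -19.0 38.0 z -39.0 25.0
behind 170.0 76 x -21.0 39.0 z -39.0 25.0
behind 160.0 36 x -13.0 37.0 z -39.0 9.0
behind 150.0 39 x -6.0 13.0 z -42.0 -4.0
behind 140.0 89 x -6.0 20.0 z -53.0 48.0
behind 130.0 112 x -11.0 21.0 z -66.0 63.0
behind 120.0 85 x -11.0 19.0 z -65.0 62.0
behind 110.0 80 x -12.0 19.0 z -59.0 56.0
behind 100.0 74 x -15.0 19.0 z -55.0 56.0
behind 90.0 63 x -12.0 16.0 z -49.0 49.0
behind 80.0 55 x -9.0 14.0 z -45.0 43.0
behind 70.0 25 x -9.0 12.0 z -26.0 22.0
behind 60.0 42 x -10.0 14.0 z -27.0 26.0
behind 50.0 36 x -11.0 13.0 z -26.0 25.0
behind 40.0 28 x -9.0 13.0 z -24.0 25.0
behind 30.0 4 x -4.0 5.0 z -17.0 13.0
```

View pics/f.png

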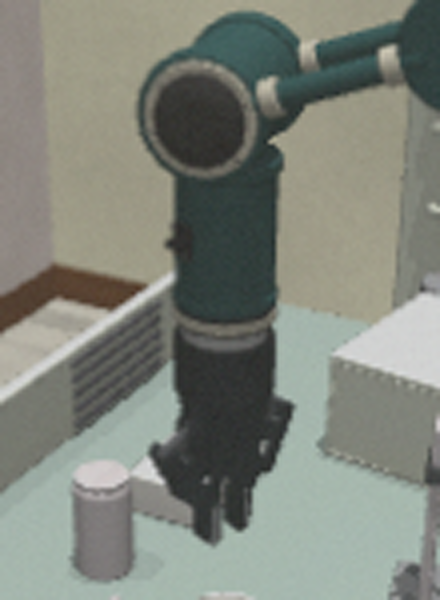

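```bash
python3 -m handwheel '[[0,0,0,0,0.105,0,0],[0,0.02,0,0,0.105,0,0],[0,0.01,0,0,0,0,0],[0,0.006,0,0,0,0,0],[0,0,0,0,0,0,0]]'
python3 -m handwheel '[[0,0.004,0,0,0,0,0],[0,0.004,0,0,0,0,0],[0,0,0,0,0,0,0]]'; python3 -c "
from h import *
plan([.513,.1225,.135],-120)"
```

```text
time: 8.02
tool_pos: [0.5126, 0.121, 0.1536]
tcp_rot: [-0.515, -1.926, 1.927]
wrist_force: [0.7, 0.6, 0.8]
width: 0.004
time: 8.4
tool_pos: [0.5127, 0.121, 0.1457]
tcp_rot: [-0.516, -1.926, 1.927]
wrist_force: [-0.1, 0.1, -0.4]
width: -0.002
t 8.4 pos [0.5127 0.121  0.1457] y [-6.e-04 -1.e-04 -1.e+00] jaw -120.03 q [0.184 0.027 1.98  0.    1.134 2.279] w -0.002 F [-0.1  0.1 -0.4] T [-0.01  0.01  0.01]
shift [ 0.0005  0.0107 -0.0015] turn [-0.0004 -0.0005  0.0005]
```

```bash
python3 -m handwheel '[[0,0.003,0,0,0,0,0],[0,0.003,0,0,0,0,0],[0,0,0,0,0,0,0]]'; 
python3 - <<'E'
from h import *
from workcell import optics,bot
plan([.513,.1225,.135],-120)
c=optics.read_camera("side");x0,y0,w,h=215,165,70,70
cv2.imwrite("pics/g.png",cv2.resize(c["image"][y0:y0+h,x0:x0+w,::-1],None,fx=8,fy=8,interpolation=cv2.INTER_CUBIC))
E
```

```text
time: 8.78
tool_pos: [0.5127, 0.121, 0.1396]
tcp_rot: [-0.516, -1.926, 1.927]
wrist_force: [-0.2, 0.3, -0.1]
width: 0.0
t 8.775 pos [0.5127 0.121  0.1396] y [-7.e-04 -1.e-04 -1.e+00] jaw -120.03 q [0.184 0.033 1.987 0.    1.123 2.279] w 0.0 F [-0.2  0.3 -0.1] T [-0.04  0.01 -0.04]
shift [ 0.0005  0.0046 -0.0015] turn [-0.0005 -0.0006  0.0006]
```

View pics/g.png

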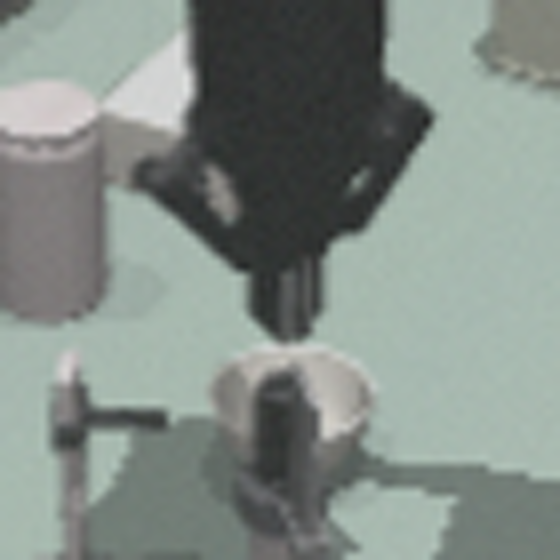

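```bash
python3 - <<'E'
from h import *
from workcell import optics,bot
s=bot.read_state();p=s["tool_pos"];M=R.from_rotvec(s["tcp_rot"]).as_matrix()
Z=[]
for k in range(6): c=optics.read_camera("side");Z.append(c["z_map"])
c["z_map"]=np.median(Z,0).astype(np.float32);W=cloud(c)
L=(W-p)@M
np.set_printoptions(linewidth=300)
print("behind reported TCP (mm)");print((-L[176:210,238:266,1]*1e3).round().astype(int))
print("tool x");print((L[176:210,238:266,0]*1e3).round().astype(int))
print("tool z");print((L[176:210,238:266,2]*1e3).round().astype(int))
E
```

```text
behind reported TCP (mm)
[[ -90  149  154  155  157  158  159  160  161  161  162  161  161  162  162  162  162  161  160  158  139  138  137  136  134  130  128  122]
 [ 144  146  149  151  151  150  150  150  149  148  157  157  159  158  158  158  140  139  138  136  136  134  133  132  130  125  124  124]
 [ 142  142  145  147  149  149  147  146  146  145  143  142  141  139  138  138  137  136  136  135  132  131  130  129  123  121  120  121]
 [ 140  138  144  145  145  145  145  142  141  141  140  138  138  136  135  134  133  134  136  135  134  127  125  118  119  117  117  119]
 [ 136  137  142  142  142  141  141  139  137  137  137  136  135  133  132  131  129  133  132  133  131  123  122  117  115  117  116  117]
 [ 134  135  139  139  139  138  137  135  136  134  136  136  137  130  127  126  126  129  129  128  127  120  107  113  112  115  115  114]
 [ 133  133  137  136  135  134  134  132  131  132  134  133  133  131  125  123  123  126  127  125  123  115  106  104  109  111  112  110]
 [ 131  130  131  132  132  131  130  128  126  127  132  130  129  128  1
[... 11875 characters left out ...]
 188 191]
 [ 94  97  99 105 107 113 115 120 -12 -14 -12  -8  -6  -2   1   4  12 153 157 161 164 168 172 174 177 181 186 187]
 [ 91  95  98 100 105 109 111 114 117 -12 -11  -7  -6  -3   1   5 146 148 152 157 162 164 167 171 174 178 180 186]
 [ 87  90  94  97 100 103 108 111 115 118 -10  -7  -6  -2   2   5 144 146 149 153 156 160 164 167 171 174 177 181]
 [ 83  88  90  94  97  99 104 108 112 115 118  -7  -6 128 131 136 139 142 146 149 153 156 160 163 167 170 174 177]
 [ 80  83  86  90  93  98 100 104 108  79  84  88  91  94  98  99 102 106 143 144 148 151 155 159 163 167 169 173]
 [ 76  81  83  87  90  94  66  71  74  79  83  85  89  93  97  99 101 104 106 108 146 149 152 155 158 163 166 171]]
```

```bash
python3 - <<'E'
from h import *
from scipy.optimize import least_squares
for n in("sideA","topB"):
    c=dict(np.load(n+".npz"));W=cloud(c);S=W.reshape(-1,3)
    m=(S[:,2]>.108)&(S[:,2]<.139)&(np.hypot(S[:,0]-.513,S[:,1]-.1225)<.0175)
    s=S[m]; f=lambda a:np.hypot(s[:,0]-a[0],s[:,1]-a[1])-.012
    r=least_squares(f,[.513,.1225],loss="soft_l1",f_scale=.001);print(n,len(s),r.x,np.abs(r.fun).mean())
    m=(S[:,2]>.03)&(S[:,2]<.075)&(np.hypot(S[:,0]-.513,S[:,1]-.1225)<.02)
    s=S[m]; f=lambda a:np.hypot(s[:,0]-a[0],s[:,1]-a[1])-.014
    if len(s)>5: r=least_squares(f,[.513,.1225],loss="soft_l1",f_scale=.001);print(" tube",len(s),r.x)
plan([.513,.1225,.085],-120)
E
```

```text
sideA 39 [0.51186722 0.1233129 ] 0.000557577621196607
 tube 69 [0.51140681 0.1234152 ]
topB 19 [0.51410113 0.12393218] 0.0003091293757397681
 tube 7 [0.51428433 0.12397327]
t 9.125 pos [0.513  0.121  0.1401] y [ 2.e-04  1.e-04 -1.e+00] jaw -120.03 q [0.184 0.033 1.986 0.    1.123 2.279] w -0.0 F [-0.2  0.6 -0.1] T [-0.06 -0.03 -0.03]
shift [ 0.0008  0.0551 -0.0012] turn [ 0.0002 -0.0005 -0.0001]
```

```bash
python3 -m handwheel '[[0.0014,0,-0.0022,0,0,0,0.5],[0,0,0,0,0,0,0.5],[0,0,0,0,0,0,0.5],[0,0.02,0,0,0,0,0.5],[0,0.015,0,0,0,0,0.5],[0,0,0,0,0,0,0.5],[0,0,0,0,0,0,0.5]]'
python3 - <<'E'
from h import *
from workcell import optics,bot
plan([.513,.1236,.085],-120)
o=[]
for n,(x0,y0,w,h) in {"side":(215,165,70,70),"top":(180,150,70,70)}.items():
    c=optics.read_camera(n)
    o.append(cv2.resize(c["image"][y0:y0+h,x0:x0+w,::-1],(400,400),interpolation=cv2.INTER_CUBIC))
cv2.imwrite("pics/i.png",np.hstack(o))
E
```

```text
time: 10.0
tool_pos: [0.5131, 0.1237, 0.1052]
tcp_rot: [-0.517, -1.927, 1.926]
wrist_force: [-0.2, -0.0, -0.3]
width: 0.499
t 10.0 pos [0.5131 0.1237 0.1052] y [ 2.e-04  1.e-04 -1.e+00] jaw -120.04 q [0.189 0.069 2.018 0.    1.055 2.284] w 0.499 F [-0.2 -0.  -0.3] T [-0.03 -0.   -0.05]
shift [0.     0.0202 0.0001] turn [ 0.0001 -0.0006 -0.0001]
```

View pics/i.png

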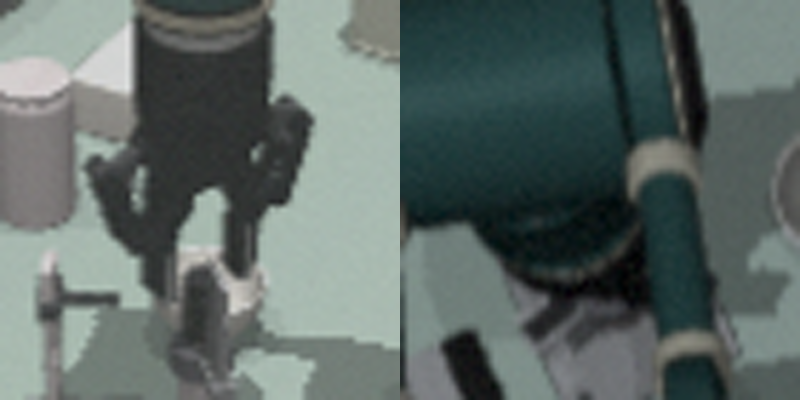

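The side view has the open fingers either side of the head, with the left finger at about (160,280) and the right at about (240,270). Forces are near zero. I'll go down the last 20 mm.

```bash
python3 -m handwheel '[[0,0.008,0,0,0,0,0.5],[0,0.007,0,0,0,0,0.5],[0,0.005,0,0,0,0,0.5],[0,0,0,0,0,0,0.5],[0,0,0,0,0,0,0.5]]'
python3 - <<'E'
from h import *
from workcell import optics,bot
plan([.513,.1236,.085],-120)
c=optics.read_camera("side");x0,y0,w,h=215,165,70,70
cv2.imwrite("pics/j.png",cv2.resize(c["image"][y0:y0+h,x0:x0+w,::-1],None,fx=8,fy=8,interpolation=cv2.INTER_CUBIC))
E
```

```text
time: 10.72
tool_pos: [0.5129, 0.1236, 0.085]
tcp_rot: [-0.517, -1.926, 1.926]
wrist_force: [-0.0, -0.1, -0.1]
width: 0.505
t 10.725 pos [0.5129 0.1236 0.085 ] y [-0.  0. -1.] jaw -120.04 q [0.189 0.091 2.035 0.    1.016 2.284] w 0.505 F [-0.  -0.1 -0.1] T [-0.   -0.06 -0.05]
shift [-0.0001 -0.     -0.    ] turn [-0.     -0.0006  0.    ]
```

View pics/j.png

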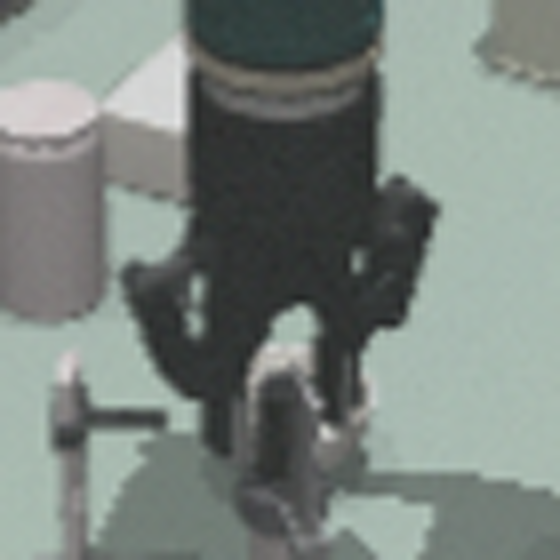

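Both fingers are beside the head, with tips near (220,450) and (345,420), and no contact. Closing the gripper now.

```bash
python3 -m handwheel '[[0,0,0,0,0,0,0.32],[0,0,0,0,0,0,0.2],[0,0,0,0,0,0,0],[0,0,0,0,0,0,0],[0,0,0,0,0,0,0]]' 60
python3 -c "
from h import *
plan([.5129,.1236,.085],-120)"
```

```text
time: 11.4
tool_pos: [0.5127, 0.123, 0.0856]
tcp_rot: [-0.517, -1.926, 1.928]
wrist_force: [-3.0, -3.5, 5.7]
width: 0.261
t 11.4 pos [0.5127 0.123  0.0856] y [-2.e-04 -1.e-03 -1.e+00] jaw -120.03 q [ 1.890e-01  9.000e-02  2.035e+00 -1.000e-03  1.017e+00  2.284e+00] w 0.261 F [-3.  -3.5  5.7] T [-0.53  0.46 -0.  ]
shift [ 0.0002  0.0006 -0.0006] turn [-0.001  -0.0005 -0.0003]
```

```bash
python3 -m handwheel '[[0,-0.004,0,0,0,0,0],[0,-0.006,0,0,0,0,0],[0,-0.006,0,0,0,0,0],[0,-0.005,0,0,0,0,0],[0,-0.002,0,0,0,0,0],[0,0,0,0,0,0,0],[0,0,0,0,0,0,0]]'
cat > look.py <<'E'
import sys
from h import *
from workcell import optics,bot
plan([.5129,.1236,.1087],-120)
I=[];Z=[]
for k in range(6):
    c=optics.read_camera("side");I.append(c["image"].astype(float));Z.append(c["z_map"])
c["image"]=np.mean(I,0);c["z_map"]=np.median(Z,0).astype(np.float32);np.savez("sideL.npz",**c)
x0,y0,w,h=215,190,60,60;K=10
cv2.imwrite(sys.argv[1],cv2.resize(c["image"][y0:y0+h,x0:x0+w,::-1].astype(np.uint8),None,fx=K,fy=K,interpolation=cv2.INTER_CUBIC))
c=optics.read_camera("top");x0,y0,w,h=180,150,70,70
cv2.imwrite(sys.argv[1].replace(".png","t.png"),cv2.resize(c["image"][y0:y0+h,x0:x0+w,::-1],None,fx=6,fy=6,interpolation=cv2.INTER_CUBIC))
np.savez("topL.npz",**c)
E
python3 look.py pics/k.png
```

```text
time: 12.28
tool_pos: [0.5126, 0.1231, 0.1082]
tcp_rot: [-0.517, -1.926, 1.928]
wrist_force: [0.6, -6.2, -2.0]
width: 0.264
t 12.275 pos [0.5126 0.1231 0.1082] y [-4.e-04 -1.e-03 -1.e+00] jaw -120.02 q [ 1.890e-01  6.500e-02  2.015e+00 -1.000e-03  1.062e+00  2.284e+00] w 0.264 F [ 0.6 -6.2 -2. ] T [-0.87 -0.08  0.02]
shift [ 0.     -0.0005 -0.0006] turn [-0.001  -0.0004 -0.0002]
```

View pics/k.png

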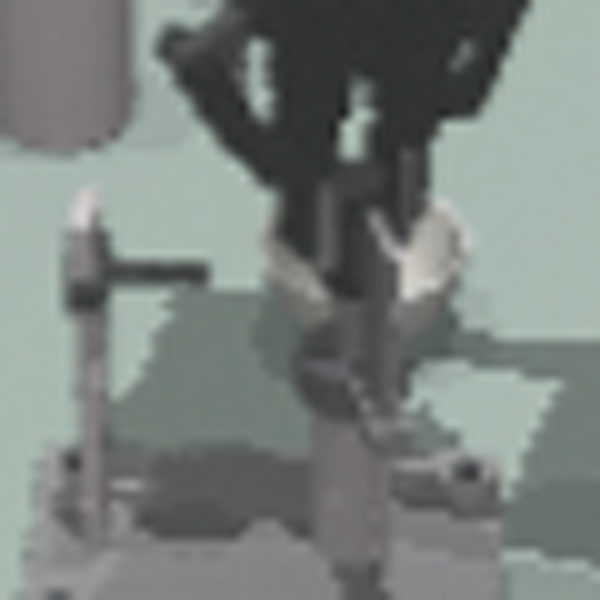

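```bash
python3 - <<'E'
from h import *
c=dict(np.load("sideL.npz"));W=cloud(c)
a=np.array([.5118,.1233])
cam=c["world_from_camera"][:2,3];d=(cam-a)/np.linalg.norm(cam-a)
np.set_printoptions(linewidth=200,suppress=True)
for col in(247,248,249):
    print(col)
    for r in range(212,234):
        p=W[r,col];print(r,c["image"][r,col].round().astype(int),"z",(p[2]*1e3).round(1),"r",(np.hypot(*(p[:2]-a))*1e3).round(1)) if col==248 else print(r,c["image"][r,col].mean().round(),(p[2]*1e3).round(1),(np.hypot(*(p[:2]-a))*1e3).round(1))
for z in(.096,.102,.120,.1246,.1251,.130,.142):
    print(z,"head near-edge proj",proj(c,np.r_[a+.012*d,z]).round(2)," tip", proj(c,np.r_[a+.048*np.array([np.cos(.4625),np.sin(.4625)]),z]).round(2))
E
```

```text
247
212 91.0 157.6 19.0
213 92.0 153.7 19.1
214 91.0 149.2 18.5
215 93.0 146.3 19.8
216 97.0 142.7 20.3
217 72.0 130.2 11.3
218 86.0 126.0 11.2
219 130.0 41.8 100.3
220 114.0 36.4 101.4
221 115.0 32.8 100.0
222 82.0 95.3 14.9
223 72.0 94.6 11.5
224 72.0 96.2 9.0
225 67.0 95.3 10.1
226 96.0 94.7 12.9
227 92.0 95.5 18.0
228 72.0 92.4 19.2
229 72.0 88.3 19.3
230 73.0 82.8 17.9
231 83.0 77.6 16.9
232 104.0 70.9 14.4
233 106.0 65.2 13.2
248
212 [75 77 76] z 156.9 r 16.7
213 [79 80 81] z 151.9 r 15.4
214 [78 80 80] z 148.4 r 16.1
215 [79 81 81] z 144.7 r 16.5
216 [75 76 76] z 140.1 r 15.7
217 [54 58 56] z 134.0 r 13.2
218 [50 52 50] z 129.6 r 12.7
219 [75 76 74] z 124.9 r 12.0
220 [94 94 93] z 115.1 r 6.5
221 [96 97 94] z 112.1 r 7.3
222 [78 79 79] z 106.5 r 6.3
223 [76 77 77] z 102.6 r 6.4
224 [73 76 75] z 99.8 r 7.4
225 [72 72 74] z 96.4 r 8.2
226 [94 94 97] z 94.1 r 10.1
227 [94 95 98] z 94.5 r 15.3
228 [76 78 78] z 94.1 r 19.9
229 [73 74 76] z 88.8 r 18.6
230 [74 74 76] z 86.0 r 20.3
231 [76 77 79] z 80.6 r 19.0
232 [99 98 98] z 72.5 r 14.5
233 [110 108 108] z 68.3 r 14.6
249
212 53.0 
[... 185 characters left out ...]
6.8
222 87.0 110.9 8.8
223 85.0 105.4 7.1
224 86.0 102.1 8.2
225 89.0 96.9 7.0
226 96.0 94.9 9.7
227 100.0 97.2 17.9
228 78.0 93.3 18.2
229 73.0 89.7 19.0
230 75.0 85.1 18.5
231 76.0 82.5 20.5
232 99.0 74.2 15.6
233 112.0 67.3 12.5
0.096 head near-edge proj [[249.66 226.22]]  tip [[235.35 223.67]]
0.102 head near-edge proj [[249.67 224.79]]  tip [[235.33 222.24]]
0.12 head near-edge proj [[249.71 220.46]]  tip [[235.25 217.92]]
0.1246 head near-edge proj [[249.72 219.34]]  tip [[235.23 216.81]]
0.1251 head near-edge proj [[249.72 219.22]]  tip [[235.23 216.68]]
0.13 head near-edge proj [[249.74 218.02]]  tip [[235.2  215.49]]
0.142 head near-edge proj [[249.76 215.06]]  tip [[235.15 212.54]]
```

View pics/kt.png

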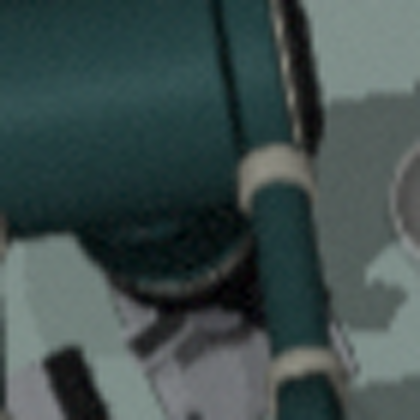

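```bash
python3 -m handwheel '[[0,-0.0004,0.0006,0,0,0,0],[0,0,0,0,-0.05,0,0],[0,0,0,0,-0.1,0,0],[0,0,0,0,-0.1,0,0],[0,0,0,0,-0.1,0,0],[0,0,0,0,-0.05,0,0],[0,0,0,0,0,0,0]]'
python3 look.py pics/l.png
```

```text
time: 13.5
tool_pos: [0.5128, 0.1236, 0.1086]
tcp_rot: [-0.135, -2.158, 2.156]
wrist_force: [1.6, -0.5, -2.5]
width: 0.264
t 13.5 pos [0.5128 0.1236 0.1086] y [ 7.e-04  9.e-04 -1.e+00] jaw -97.15 q [1.890e-01 6.400e-02 2.016e+00 1.000e-03 1.061e+00 1.884e+00] w 0.264 F [ 1.6 -0.5 -2.5] T [-0.32 -0.23  0.  ]
shift [-0.0001 -0.0001 -0.    ] turn [ 0.001   0.3988 -0.0004]
```

View pics/l.png

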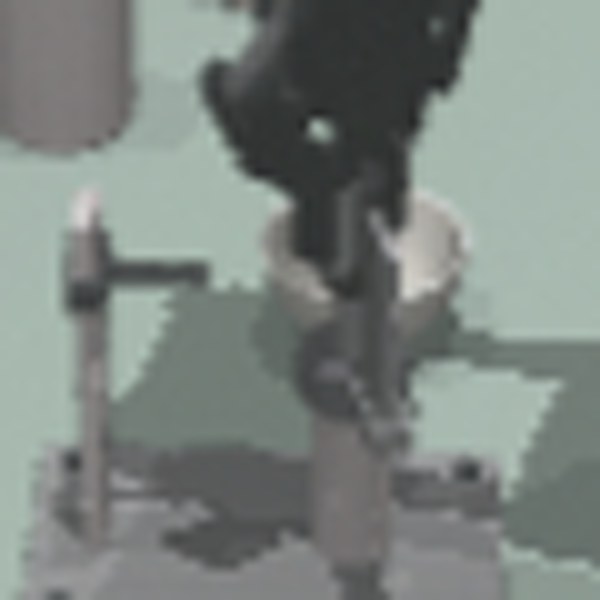

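```bash
python3 -m handwheel '[[0,0,0,0,-0.08,0,0],[0,0,0,0,-0.08,0,0],[0,0,0,0,-0.08,0,0],[0,0,0,0,-0.08,0,0],[0,0,0,0,-0.08,0,0],[0,0,0,0,-0.08,0,0],[0,0,0,0,0,0,0]]'
python3 look.py pics/m.png
```

```text
time: 14.72
tool_pos: [0.5128, 0.1242, 0.1087]
tcp_rot: [-0.362, 2.03, -2.026]
wrist_force: [1.3, 4.0, -2.3]
width: 0.264
t 14.725 pos [0.5128 0.1242 0.1087] y [ 6.e-04  2.e-03 -1.e+00] jaw -69.69 q [1.890e-01 6.400e-02 2.015e+00 2.000e-03 1.061e+00 1.404e+00] w 0.264 F [ 1.3  4.  -2.3] T [ 0.63 -0.29 -0.03]
shift [ 0.0001 -0.      0.0006] turn [ 2.10e-03  8.78e-01 -4.00e-04]
```

View pics/m.png

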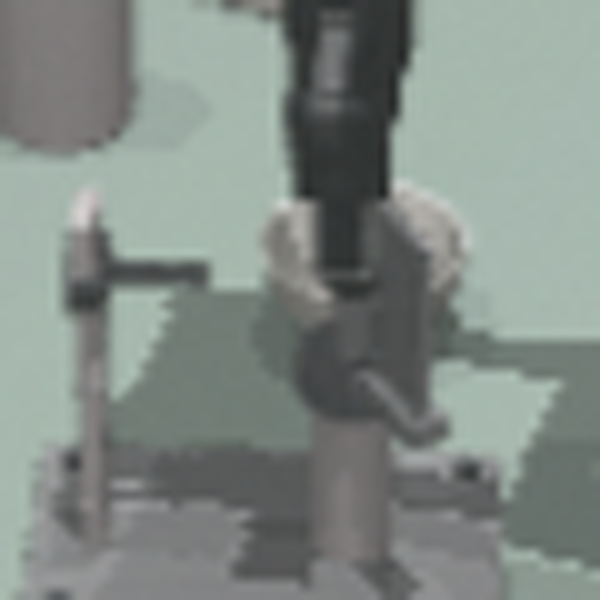

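The lever's vane (400,290) has swung with the finger, and the head is still at the mark. Carrying on toward the stop.

```bash
python3 -m handwheel '[[0,0,0,0,-0.07,0,0],[0,0,0,0,-0.07,0,0],[0,0,0,0,-0.07,0,0],[0,0,0,0,-0.07,0,0],[0,0,0,0,-0.07,0,0],[0,0,0,0,0,0,0]]'
python3 look.py pics/n.png; python3 - <<'E'
from h import *
c=dict(np.load("topL.npz"));W=cloud(c).reshape(-1,3)
for n in("topL","sideL"):
    W=cloud(dict(np.load(n+".npz"))).reshape(-1,3);d=W[:,:2]-[.513,.1236];r=np.hypot(*d.T);m=(r>.025)&(r<.049)&(W[:,2]>.105)&(W[:,2]<.17)
    a=np.degrees(np.arctan2(d[m,1],d[m,0]))
    print(n,m.sum(),np.histogram(a,bins=np.arange(-180,181,10)))
E
```

```text
time: 15.82
tool_pos: [0.5125, 0.1247, 0.1087]
tcp_rot: [-0.665, 1.815, -1.81]
wrist_force: [1.1, 6.9, -2.6]
width: 0.259
t 15.825 pos [0.5125 0.1247 0.1087] y [ 1.0e-04  2.8e-03 -1.0e+00] jaw -49.64 q [0.189 0.064 2.016 0.003 1.061 1.054] w 0.259 F [ 1.1  6.9 -2.6] T [ 1.02 -0.17 -0.06]
shift [ 0.0004 -0.0001  0.0011] turn [ 2.900e-03  1.228e+00 -4.000e-04]
topL 34 (array([ 0,  0,  0,  0,  0,  0,  0,  0,  0,  0,  0,  0,  0,  0,  0,  0,  0,
        0,  0,  0,  0,  0,  0,  0,  0,  0,  0,  0,  0,  0,  0,  0,  0,  0,
       23, 11]), array([-180, -170, -160, -150, -140, -130, -120, -110, -100,  -90,  -80,
        -70,  -60,  -50,  -40,  -30,  -20,  -10,    0,   10,   20,   30,
         40,   50,   60,   70,   80,   90,  100,  110,  120,  130,  140,
        150,  160,  170,  180]))
sideL 126 (array([ 0,  0,  0,  0,  0,  0,  0,  0,  0,  0,  0,  0,  0,  0,  0,  0,  0,
        0,  0,  0,  1,  2,  0,  0,  0,  0,  0,  0,  0,  6,  8,  4,  5,  3,
       97,  0]), array([-180, -170, -160, -150, -140, -130, -120, -110, -100,  -90,  -80,
        -70,  -60,  -50,  -40,  -30,  -20,  -10,    0,   10,   20,   30,
         40,   50,   60,   70,   80,   90,  100,  110,  120,  130,  140,
        150,  160,  170,  180]))
```

View pics/n.png

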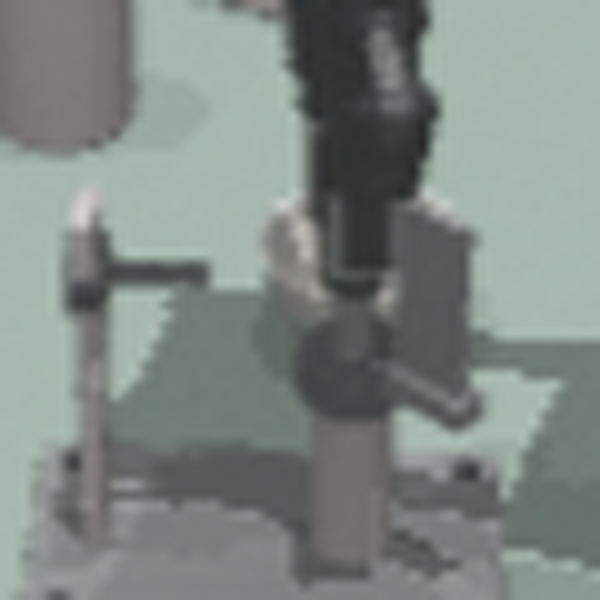

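View pics/nt.png

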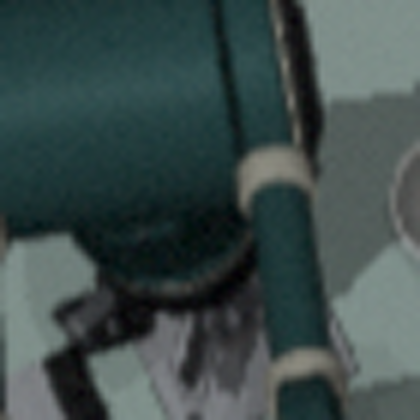

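```bash
cat > ang.py <<'E'
from h import *
from workcell import optics
plan([.5129,.1236,.1087],-40)
Z=[]
for k in range(6): c=optics.read_camera("side");Z.append(c["z_map"])
c["z_map"]=np.median(Z,0).astype(np.float32);W=cloud(c).reshape(-1,3)
d=W[:,:2]-[.512,.1234];r=np.hypot(*d.T);a=np.degrees(np.arctan2(d[:,1],d[:,0]))%360
m=(r>.022)&(r<.052)&(W[:,2]>.11)&(W[:,2]<.166)&(a>155)&(a<200)
s=W[m,:2];u=np.linalg.svd(s-s.mean(0),full_matrices=False)[2][0]
print("vane near-face n",m.sum(),"line deg",np.degrees(np.arctan2(u[1],u[0]))%180,"median polar",np.median(a[m]))
E
python3 ang.py
python3 -m handwheel '[[-0.0005,0,-0.0006,0,-0.05,0,0],[0,0,0,0,-0.05,0,0],[0,0,0,0,-0.04,0,0],[0,0,0,0,0,0,0]]'
python3 ang.py
```

```text
t 16.175 pos [0.5125 0.1246 0.1086] y [ 1.0e-04  2.7e-03 -1.0e+00] jaw -49.67 q [0.189 0.064 2.016 0.003 1.061 1.055] w 0.257 F [ 1.3  7.  -1.6] T [ 1.07 -0.19 -0.04]
shift [ 0.0004 -0.0001  0.0011] turn [ 0.0019 -0.1688 -0.002 ]
vane near-face n 100 line deg 168.77173046558266 median polar 163.4855825357534
time: 16.98
tool_pos: [0.5124, 0.1248, 0.1086]
tcp_rot: [-0.772, 1.723, -1.72]
wrist_force: [0.9, 5.5, -1.7]
width: 0.259
t 16.975 pos [0.5124 0.1248 0.1086] y [-2.0e-04  1.6e-03 -1.0e+00] jaw -41.64 q [1.910e-01 6.400e-02 2.015e+00 2.000e-03 1.062e+00 9.160e-01] w 0.259 F [ 0.9  5.5 -1.7] T [ 0.84 -0.11 -0.06]
shift [ 0.0005 -0.0001  0.0012] turn [ 0.0013 -0.0286 -0.0011]
vane near-face n 107 line deg 177.12005380695263 median polar 171.19589052867627
```

```bash
python3 -m handwheel '[[0,0,0,0,-0.03,0,0],[0,0,0,0,-0.02,0,0],[0,0,0,0,0,0,0]]'
python3 ang.py
```

```text
time: 17.65
tool_pos: [0.5123, 0.1249, 0.1086]
tcp_rot: [-0.808, 1.69, -1.686]
wrist_force: [1.1, 4.9, -1.8]
width: 0.26
t 17.65 pos [0.5123 0.1249 0.1086] y [-4.0e-04  1.8e-03 -1.0e+00] jaw -38.79 q [1.910e-01 6.400e-02 2.015e+00 2.000e-03 1.062e+00 8.670e-01] w 0.26 F [ 1.1  4.9 -1.8] T [ 0.87 -0.06 -0.19]
shift [ 0.0007 -0.0001  0.0013] turn [ 0.0015  0.0211 -0.0012]
vane near-face n 108 line deg 177.65690720259167 median polar 173.29735654204154
```

```bash
python3 -m handwheel '[[0,0,0,0,-0.02,0,0],[0,0,0,0,-0.015,0,0],[0,0,0,0,0,0,0],[0,0,0,0,0,0,0]]'
python3 ang.py; python3 look.py pics/p.png
```

```text
time: 18.45
tool_pos: [0.5123, 0.1251, 0.1086]
tcp_rot: [-0.832, 1.667, -1.663]
wrist_force: [0.6, 7.0, -1.4]
width: 0.26
t 18.45 pos [0.5123 0.1251 0.1086] y [-3.0e-04  2.3e-03 -1.0e+00] jaw -36.83 q [0.191 0.064 2.015 0.003 1.062 0.832] w 0.26 F [ 0.6  7.  -1.4] T [ 0.83 -0.06 -0.31]
shift [ 0.0009 -0.0001  0.0014] turn [ 0.0017  0.0553 -0.0016]
vane near-face n 100 line deg 178.20621738766434 median polar 173.60940718197207
t 18.75 pos [0.5123 0.1251 0.1086] y [-3.0e-04  2.3e-03 -1.0e+00] jaw -36.84 q [0.191 0.064 2.015 0.003 1.062 0.832] w 0.261 F [ 0.3  6.7 -2.2] T [ 0.83 -0.06 -0.37]
shift [ 0.0009 -0.0001  0.0014] turn [ 2.6000e-03  1.4515e+00 -1.0000e-04]
```

View pics/p.png

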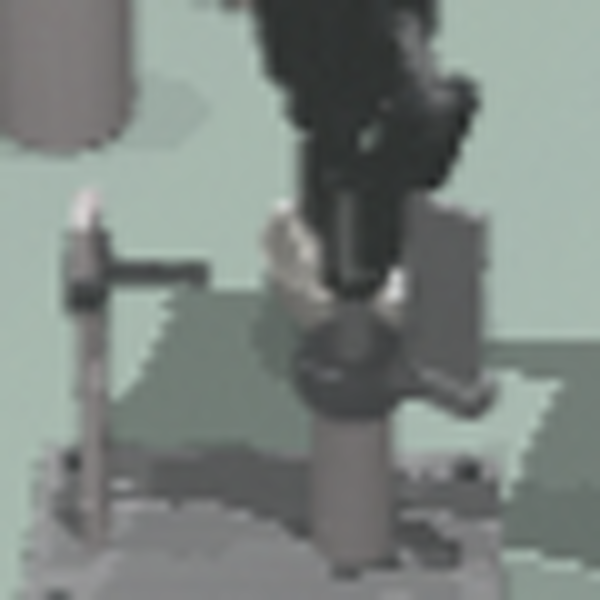

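```bash
python3 - <<'E'
from h import *
c=dict(np.load("sideL.npz"));W=cloud(c);a=np.array([.5118,.1233])
for col in(248,249,250,251):
    print(col,[(r,int(c["image"][r,col].mean()),round(W[r,col,2]*1e3),round(np.hypot(*(W[r,col,:2]-a))*1e3)) for r in range(216,224)])
A=dict(np.load("sideA.npz"));
# pointer unmoved?
d=np.abs(A["image"]-c["image"]).mean(2)
print("pointer/strip diff",d[205:222,215:238].mean(),"bg",d[240:255,205:212].mean())
W0=cloud(A)
for X in(W0,W):
    S=X[205:225,222:237].reshape(-1,3);S=S[(S[:,2]>.12)&(S[:,2]<.131)];print(len(S),S.mean(0).round(4))
E
```

```text
248 [(216, 67, 141, 16), (217, 54, 133, 12), (218, 53, 128, 11), (219, 89, 125, 12), (220, 94, 116, 7), (221, 96, 112, 7), (222, 78, 107, 6), (223, 77, 102, 6)]
249 [(216, 89, 145, 21), (217, 88, 141, 21), (218, 66, 131, 13), (219, 58, 126, 12), (220, 85, 117, 6), (221, 88, 112, 5), (222, 85, 110, 7), (223, 86, 105, 6)]
250 [(216, 74, 145, 22), (217, 83, 140, 20), (218, 60, 130, 12), (219, 56, 125, 11), (220, 86, 118, 7), (221, 88, 114, 6), (222, 88, 109, 6), (223, 89, 106, 7)]
251 [(216, 56, 148, 26), (217, 71, 138, 18), (218, 56, 131, 14), (219, 56, 126, 12), (220, 83, 117, 7), (221, 85, 112, 7), (222, 84, 109, 7), (223, 85, 104, 7)]
pointer/strip diff 5.9511935208866165 bg 4.792857142857144
43 [0.5727 0.1594 0.1259]
44 [0.5731 0.1598 0.1259]
```

```bash
python3 -c "
from workcell import bot,workorder
s=bot.read_state();print(s['time'],s['tool_pos'],s['width'],s['wrist_force'])
print(workorder.finish_job())"
```

```text
19.1 [0.51230472 0.12515658 0.1086032 ] 0.2596841391229578 [ 0.21090111  6.57736137 -2.18981894]
the job is handed in; nothing more can be done
None
```

The job is handed in at 19.1 s. The hand still grips the leg at about the mark, and the lever is against its shut stop.

**What I did:** I gripped the head of the 165 x 100 mm prop at 60 N, drew the leg up about 23.0 mm, and turned the hand counter-clockwise until a finger's side had swung the cam lever shut.

**Last checks:**
- **Height:** the pointer's mid-thickness measured about 125.1 mm above the shelf, which needs 23.1 mm of lift. The arm's readings gave 23.0 mm, steady throughout the turn. The side camera put the rim at about 124 to 126 mm. It resolves only about 4 mm per pixel row there, so it shows no gross slip but does not confirm the last millimetre.
- **Lever:** the vane measured 178.2°, against 177.2° expected at the stop. Turning the hand further moved it only about 0.5° per step, while the wrist torque rose from 0.06 to about 0.37 N m.
- **Pointer:** it is at the same place as before, within about 0.5 mm. I saw nothing else moved in the views I took, but I did not measure the other objects one by one.
- **Wrist force:** about 7 N at the end.

**What disagreed:**
- **Fingertips:** the camera showed them about 28 mm behind the reported TCP. Lowering the shut fingers past the head-top height on the readings met no contact, so I set the grasp height from the camera.
- **Head top:** it read 144 mm instead of 142 mm. I took this as a small cap on the head, since its edge read 142 mm.

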